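# Latch the scent chest's hatch

### The job

Swing the chest's open hatch down, press it gently into its springy gasket and, keeping it pressed in, turn the wing knob clockwise until its hidden tongue has swung fully behind the frame edge, so that the hatch stays shut when you let go. Do not force the hatch or the tongue: feel for the depth at which the tongue passes. Leave the bottles and other things around it standing where they are.

Things in the scene. Friction and masses are not known exactly. Their poses are not given: they have to be found in the camera images.
- chest: Low white chest, 236 (x) by 216 (y) by 100 mm high, fixed to the counter, its open top covered by a rose-metal hatch. Origin: centre of its underside, on the counter; z up; -x is its front (towards the robot).
- hatch_hinge (a point): Middle of the hatch's hinge axis, which runs along the chest's y at chest x +95, z +116 mm. The hatch is a plate 205 x 176 x 8 mm reaching from here to the front; level, it lies from z 112 to 120 mm.
- hatch (a joint): Hinge of the hatch: 0 = level, grows as it opens (starts 0.4 to 0.7). Stiff hinge (0.6 N m of friction): the hatch stays where it is left; 3 N or less moves it down. Shut it reads between -0.05 and +0.06, as the strike bar's height has it. Let go unlatched it springs up 1 to 3 mm.
- hatch_push (a point): A free spot on the hatch's top face, 140 mm from the hinge axis and 55 mm to the left (+y) of the middle line: a good place to push the hatch down. z is the plate's normal.
- strike_nominal (a point): Nominal middle of the inner upper edge of the adjustable steel strike bar (the frame edge), which runs along y inside the chest's front and is 10 mm thick; a black gasket strip stands 6 mm above it, 19 mm nearer the front. This point is fixed to the chest (x -83, z +112 mm): the true bar lies up to 8 mm higher or lower, different each time: find it by feel.
- gasket_nominal (a point): Nominal middle of the top of the springy gasket strip (chest x -102, z +118 mm; the true one is as much off as the bar). Steady down force on the knob rises from about 6 N (first touch) to 15 N over 5 mm, where the hatch lands hard on the bar. The tongue passes only in the last 2 mm: 12 to 17 N. Over 22 N of hatch on bar and gasket together (24 N on the knob) spoils the seal.
- wing_grip (a point): Middle of the knob's steel wing, an upright plate 10 mm thick (x), 46 long (y), 34 high (z = knob axis), on a flange 50 mm across and 6 thick that lies on the hatch and turns with it. The point is 24 mm above the hatch's top face, 18 above the flange, 16 below the wing's top. The axis is 160 mm from the hinge axis, on the hatch's middle line.
- wing (a joint): Turn of the wing knob: 0 = tongue withdrawn, wing parallel to the hinge; grows clockwise from above to a stop at 1.57, tongue fully behind the bar. Starts 0 to 0.2; stays where left (friction 0.06 N m). With the hatch not pressed in far enough the tongue hits the bar's edge at about 0.35 and the knob goes hard: press deeper, do not turn harder (over 22 N on the tongue is too much).
- dropper_a: Amber dropper bottle, 34 mm across, 104 mm tall, left of the chest; origin at the centre of its foot. Not to be disturbed
- dropper_b: Amber dropper bottle, the same size, right of the chest; origin at the centre of its foot. Not to be disturbed
- dropper_c: Amber dropper bottle, the same size, further left; origin at the centre of its foot. Not to be disturbed
- decanter_a: Stoppered glass bottle, 84 mm across, 170 mm tall; origin at the centre of its foot. Not to be disturbed
- decanter_b: Glass bottle with a brass stopper, 72 mm across, 140 mm tall; origin at the centre of its foot. Not to be disturbed
- spoon: Spoon lying on the counter. Not to be disturbed
- beaker: Empty glass beaker, 64 mm across, 75 mm tall; origin at the centre of its foot. Not to be disturbed

How it is judged:
By the outcome, as a careful person would: the job done as asked, in the order asked, and still so for the second after the job is handed in, with the robot touching nothing.
It also fails if it takes over 48 s, if anything falls off the work surface, if the arm or the gripper's body presses on something with over 40 N, if the wrist force passes 120 N, or if a joint passes its speed limit or range.

### The arm

A 6-joint arm with a two-finger parallel gripper is mounted at the origin on the work surface. World frame = base frame: x ahead of the robot, y to its left, z up, the work surface at z = 0. Lengths are in m, angles in rad, forces in N, time in s.
With the tool pointing down it reaches from about 0.375 to 0.975 m from the base axis. Payload 3.8 kg.
Tool frame: the origin (TCP) lies midway between the tips of the shut fingers; the grasp point (between the pads) lies 19 mm behind it; z points along the fingers, y is the line along which they close (so a half turn about z gives the same grasp; the last joint's range is limited). The gripper opens to 85 mm and grips with 20 to 120 N. Pads are 22 mm wide; open, the fingers measure 114 mm over their backs; the gripper's body (76 mm by 85 mm) begins 54 mm behind the grasp point. The pads swing forward as they close: fully open they stand 13 mm farther back than shut.
Start: joints at [-0.037, 0.264, 1.604, -0, 1.274, -0.037], TCP at [0.675, -0, 0.231] pointing down, gripper open.
Joint ranges: [-2.63, 2.63], [-0.94, 2.18], [0.31, 2.57], [-1.31, 4.45], [0, 2.66], [-2.55, 2.55]. Speed limits (rad/s): [2.57, 2.57, 3.14, 3.14, 3.14, 3.14].

### API

Orientations are given as a rotation vector (axis times angle).
In Python, from workcell import read_state, vision, ticket gives the robot as it stands. The module is installed in compiled form; this text tells all that it offers.
- The arm moves only by the tool jog_arm, never from a script. Its arguments are lists of equal length, an entry for each row: "turn": the turn, a rotation vector about the tool's x, y, z in rad, a list of three; "delta_pos": the shift along the tool's x, y, z in m, a list of three; "gripper": the finger opening in m, from 0 to 0.0854. In form: {"turn": [[rx, ry, rz], ...], "delta_pos": [[dx, dy, dz], ...], "gripper": [gripper, ...]}. A call has 1 to 20 rows; each row shifts and turns the commanded pose from where the row before left it, along the tool's axes as they then stand; what a row does not reach is not made up. A row lasts 1/12 s, in which the tool goes at most 41.7 mm and 7.16 degrees, less where a joint would pass 70% of its speed; a pose out of reach is approached as far as the arm can. A call with a gripper value outside its range is refused whole. The fingers move at their own pace and stop on an object; "grip_force" is the grip in N (left out, the last holds). Time passes only in rows, so rows that do not move let the fingers close. It gives the time, the measured TCP pose, the force, the opening and the grip force at its end, in the units of the state.
- read_state(): the state, without advancing time (a new reading comes with each control period).
- vision.read_camera(name): name is "scene" or "side" or "wrist"; returns the picture (400x640x3 uint8, red, green, blue); there is no depth.
- vision.calibration(name): a dict with "vfov" (degrees; the focal length in pixels is half the picture's height over the tangent of half this angle, whatever the lens; pixels are square), "cx", "cy" (the principal point, pixels), "R" (3x3) and "t" (3): a world point X has camera coordinates R X + t; the wrist camera has in their place "mount" (4x4, takes a point from camera to tool coordinates, whose origin is the TCP and whose axes are the flange's). Camera axes: x right, y down, z forward; pixel columns grow to the right and rows downward; lengths in m; the calibration is good to about 2 mm. The wrist camera is an equidistant fisheye: a pixel r from the principal point sees the ray r / f radians off the axis. A picture is of the moment at which its call begins: read the wrist's pose just before it. calibration takes no time and is no camera call.
- ticket.finish_job(): hands the job in; it is judged then, once.
The state is a dict: "time": time; "q": joint angles; "joint_vel": joint speeds; "joint_torque": joint torques, N m; "tool_pos": TCP position; "tcp_rot": TCP orientation; "wrist_force": force on the tool from outside, world axes, zero at the start; "torque": the same for the moment, N m; "width": opening from 0.0 (shut) to 1.0 (fully open); "grip_force": force on a finger pad.
Only numpy, scipy, OpenCV 4.12 (cv2) and the standard library are available. Lean on these libraries where they do the work, as an engineer would, in place of code of your own. Each camera call takes 0.05 s, during which the arm holds its last target. There are 200 camera calls.

## Working session

There is one attempt and no reset: what is moved stays moved. The work goes in short steps, Python scripts to look and compute and a tool call to move; the robot and the scene stay as the last step left them, time stands still between calls to the robot, and variables do not carry over. Pictures are saved under pics/ and viewed, at most 10 in all, crops included, and the job is handed in when it is done.

Besides the shell and the picture viewer there is one more tool, called after ">>>" by a JSON object that holds its "fn" and its "kwargs". jog_arm: Moves the arm, as the interface text tells. Its arguments: {"type":"object","properties":{"turn":{"type":"array","items":{"type":"array","items":{"type":"number"}}},"delta_pos":{"type":"array","items":{"type":"array","items":{"type":"number"}}},"gripper":{"type":"array","items":{"type":"number"}},"grip_force":{"type":"number"}},"required":["turn","delta_pos","gripper"]}

```bash
mkdir -p pics; ls
python3 - <<'E'
from workcell import read_state, vision
import cv2,numpy as np
print(read_state())
for n in("scene","side","wrist"):
    im=vision.read_camera(n); cv2.imwrite(f"pics/{n}0.png",im[:,:,::-1]); print(n,vision.calibration(n))
E
```

```text
pics
{'time': 0.0, 'q': array([-3.69073540e-02,  2.64734079e-01,  1.60538769e+00, -1.78705173e-05,
        1.27368574e+00, -3.69133126e-02]), 'joint_vel': array([-5.51560979e-05,  3.73394030e-05, -1.25104509e-03,  4.46641415e-04,
        5.54262425e-04, -2.65115357e-04]), 'joint_torque': array([ 6.10465631e-04, -5.15121067e+01, -3.67308676e+01, -4.07824507e-05,
        1.31324201e-02,  1.46811578e-05]), 'tool_pos': array([6.74267178e-01, 1.43002383e-05, 2.29967477e-01]), 'tcp_rot': array([-2.22028906, -2.22031395,  0.00238607]), 'wrist_force': array([ 0.69996885, -0.64949571, -0.00809198]), 'torque': array([ 0.00396303, -0.00261316, -0.00492388]), 'grip_force': 0.0, 'width': 1.00355042217735}
scene {'vfov': 43.1568572748944, 'cx': 315.8158475541287, 'cy': 202.61963302774888, 'R': array([[ 0.23633239,  0.97147403, -0.0196266 ],
       [ 0.7078817 , -0.18597419, -0.68140817],
       [-0.66562039,  0.14714551, -0.73164042]]), 't': array([-0.09542858, -0.29107983,  1.81927007])}
side {'vfov': 51.656864811608244, 'cx': 323.12460231104967, 'cy': 202.57633818091728, 'R': array([[ 0.79337185, -0.60873653,  0.00097372],
       [-0.41793594, -0.54586131, -0.72619899],
       [ 0.44259537,  0.57573889, -0.68748387]]), 't': array([-0.42427187,  0.27939244,  1.01408801])}
wrist {'vfov': 65.70646984690485, 'cx': 317.44109216959214, 'cy': 201.5612410433478, 'mount': array([[-9.50308496e-04, -9.59757263e-01, -2.80829296e-01,
         7.17142828e-02],
       [ 9.99999303e-01, -1.10874791e-03,  4.05303261e-04,
         2.39625392e-05],
       [-7.00361644e-04, -2.80828715e-01,  9.59757648e-01,
        -1.41825903e-01],
       [ 0.00000000e+00,  0.00000000e+00,  0.00000000e+00,
         1.00000000e+00]])}
```

View pics/scene0.png

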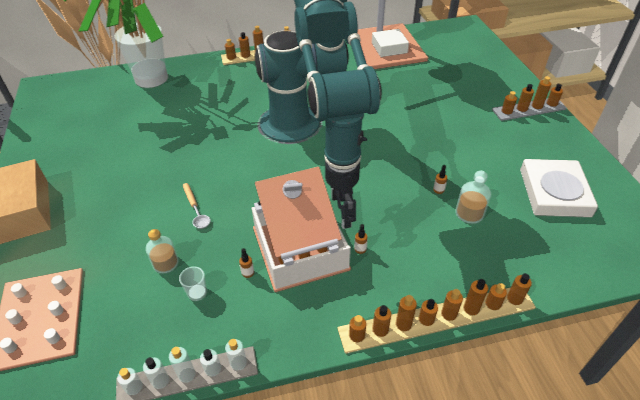

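View pics/side0.png

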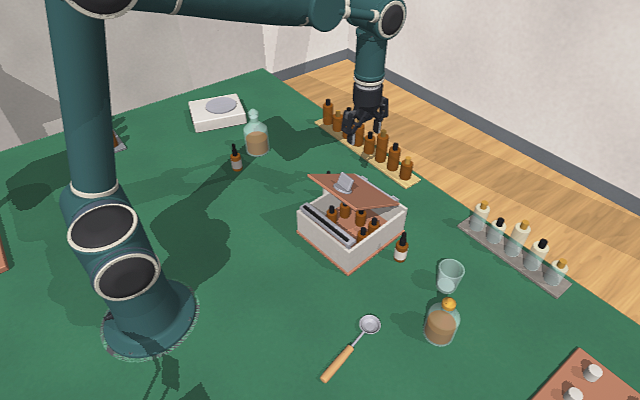

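View pics/wrist0.png

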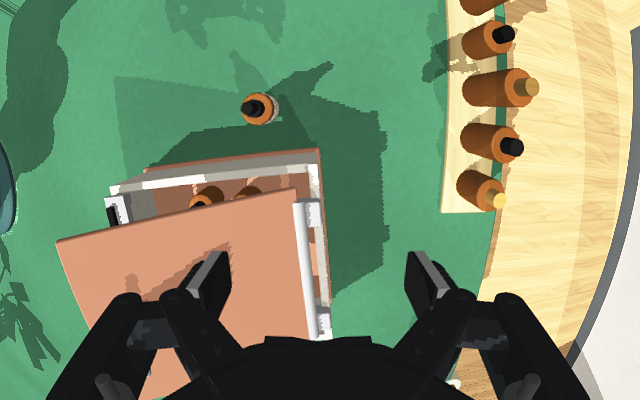

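The scene view shows the chest at about (300,230) px with its hatch open. The wing is at (292,188) and the hinge rod at (310,250). In the side view the chest is at (350,225) and the wing at (344,183). I'll zoom in on both.

Run:
```python
import cv2,numpy as np
a=cv2.imread("pics/scene0.png")[165:295,240:370]; b=cv2.imread("pics/side0.png")[160:290,285:415]
m=np.hstack([cv2.resize(c,(400,400)if 0 else None,fx=3.07,fy=3.07,interpolation=cv2.INTER_CUBIC) if 0 else cv2.resize(c,(400,400),interpolation=cv2.INTER_CUBIC) for c in(a,b)])
for i in range(0,130,10):
    p=int(i*400/130); L=8 if i%50 else 20
    for o in(0,400):
        cv2.line(m,(o+p,0),(o+p,6),(0,0,255),1); cv2.line(m,(o,p),(o+6,p),(0,0,255),1)
cv2.imwrite("pics/crop1.png",m)
```

```text
(no output)
```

View pics/crop1.png

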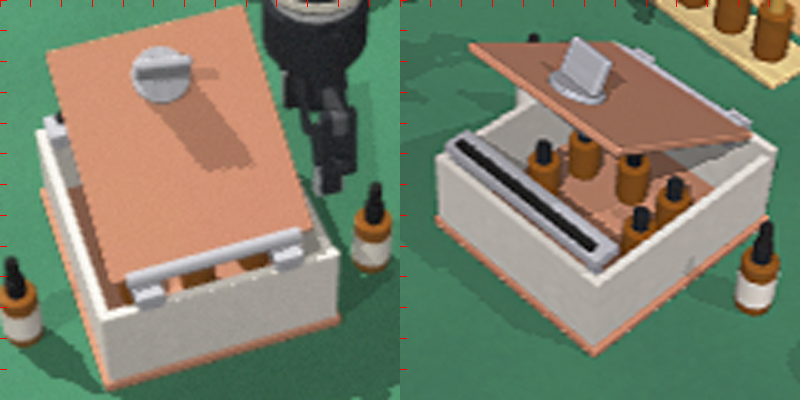

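The crop shows the chest's base and rim corners, the hatch's front corners and the knob clearly in both views. I'll cast rays for these and fit the chest pose.

```bash
cat > h.py <<'E'
import numpy as np
from workcell import vision
off={"scene":(240,165,0),"side":(285,160,400)}
def ray(n,u,v,crop=True):
    c=vision.calibration(n)
    if crop: o=off[n]; u=(u-o[2])/3.077+o[0]; v=v/3.077+o[1]
    f=200/np.tan(np.radians(c["vfov"]/2)); R=np.array(c["R"])
    d=R.T@np.array([(u-c["cx"])/f,(v-c["cy"])/f,1]); return -R.T@np.array(c["t"]),d/np.linalg.norm(d)
def plane(n,u,v,z):
    o,d=ray(n,u,v); return o+d*(z-o[2])/d[2]
def tri(p,q):
    o1,d1=ray("scene",*p);o2,d2=ray("side",*q)
    s=np.linalg.lstsq(np.c_[d1,-d2],o2-o1,rcond=None)[0]
    a,b=o1+d1*s[0],o2+d2*s[1]; return (a+b)/2,np.linalg.norm(a-b)
E
python3 - <<'E'
from h import *
L={'A':(.118,-.108),'B':(.118,.108),'C':(-.118,-.108),'D':(-.118,.108)}
obs=[('A','scene',107,386,0),('B','scene',338,320,0),('C','scene',42,190,0),('A','side',768,217,0),('C','side',595,353,0),('D','side',437,220,0),
('A','scene',107,316,.1),('B','scene',338,252,.1),('C','scene',40,132,.1),('A','side',776,150,.1),('C','side',597,284,.1),('D','side',438,157,.1)]
W=np.array([plane(n,u,v,z)[:2] for _,n,u,v,z in obs]); P=np.array([L[o[0]] for o in obs])
w0,p0=W.mean(0),P.mean(0); H=(P-p0).T@(W-w0); U,S,V=np.linalg.svd(H); R=(U@V).T
t=w0-R@p0; print("chest",t,"yaw",np.arctan2(R[1,0],R[0,0]))
print("resid mm",np.round(1000*(W-(P@R.T+t)),1).tolist())
R3=np.eye(3);R3[:2,:2]=R
for nm,p,q in[('F-',(48,53),(622,152)),('F+',(242,6),(471,45)),('flange',(161,75),(577,86)),('wingtop',(163,66),(588,56))]:
    X,g=tri(p,q); l=R3.T@(X-np.r_[t,0]); dx,dz=.095-l[0],l[2]-.116
    print(nm,X.round(4),"gap",round(g,4),"local",l.round(4),"dist",round(np.hypot(dx,dz),4),"ang",round(np.arctan2(dz,dx),3))
E
```

```text
chest [ 0.56965518 -0.08454582] yaw 0.09561749921634112
resid mm [[-6.8, -0.3], [-2.9, -4.7], [-4.1, 2.2], [5.0, 3.3], [4.4, 3.9], [5.6, 1.1], [-6.3, 7.6], [-1.6, -8.1], [14.4, 8.5], [-7.5, -0.0], [-1.3, 1.2], [0.9, -14.6]]
F- [ 0.4967 -0.1799  0.2133] gap 0.0038 local [-0.0817 -0.0879  0.2133] dist 0.2018 ang 0.503
F+ [ 0.4805 -0.0064  0.213 ] gap 0.0006 local [-0.0813  0.0863  0.213 ] dist 0.2013 ang 0.503
flange [ 0.5296 -0.0888  0.198 ] gap 0.0009 local [-0.0403 -0.0005  0.198 ] dist 0.1582 ang 0.545
wingtop [ 0.5425 -0.0877  0.2223] gap 0.0034 local [-0.0273 -0.0005  0.2223] dist 0.162 ang 0.715
```

The hatch points triangulate well: the gaps are under 4 mm, the width is 174 mm and the length about 202 mm. This gives a chest yaw of about 0.095, an origin near (0.573, -0.085) and a hatch angle of about 0.49. I'll shut the fingers and move above the push spot.

>>> {"fn": "jog_arm", "kwargs": {"turn": [[0,0,0],[0,0,0],[0,0,0],[0,0,0],[0,0,0],[0,0,0],[0,0,-0.095],[0,0,0],[0,0,0]], "delta_pos": [[0,0,-0.015],[-0.006,-0.026,0],[-0.006,-0.026,0],[-0.007,-0.027,0],[-0.007,-0.027,0],[-0.006,-0.027,0],[0,0,0],[0,0,0],[0,0,0]], "gripper": [0,0,0,0,0,0,0,0,0], "grip_force": 40}}

```text
time: 0.9
tool_pos: [0.542, -0.0321, 0.2464]
tcp_rot: [2.116, 2.321, 0.001]
wrist_force: [-0.1, 0.7, 0.2]
width: -0.002
grip_force: 0.0
```

>>> {"fn": "jog_arm", "kwargs": {"turn": [[0,0,0],[0,0,0],[0,0,0],[0,0,0],[0,0,0],[0,0,0],[0,0,0],[0,0,0]], "delta_pos": [[0,0,0.02],[0,0,0.02],[0,0,0.008],[0,0,0.004],[0,0,0.004],[0,0,0.004],[0,0,0.004],[0,0,0]], "gripper": [0,0,0,0,0,0,0,0]}}

```text
time: 1.57
tool_pos: [0.5426, -0.0321, 0.1825]
tcp_rot: [2.113, 2.324, 0.001]
wrist_force: [-0.3, 0.1, 0.6]
width: -0.001
grip_force: 0.2
```

>>> {"fn": "jog_arm", "kwargs": {"turn": [[0,0,0],[0,0,0],[0,0,0],[0,0,0],[0,0,0],[0,0,0]], "delta_pos": [[0,-0.001,0.003],[0,-0.001,0.003],[0,-0.001,0.003],[0,-0.001,0.003],[0,-0.001,0.003],[0,-0.001,0.003]], "gripper": [0,0,0,0,0,0]}}

```text
time: 2.07
tool_pos: [0.5357, -0.0326, 0.1639]
tcp_rot: [-2.113, -2.324, 0.0]
wrist_force: [-0.7, -0.2, 2.9]
width: -0.002
grip_force: 0.9
```

>>> {"fn": "jog_arm", "kwargs": {"turn": [[0,0,0],[0,0,0],[0,0,0],[0,0,0],[0,0,0],[0,0,0],[0,0,0],[0,0,0]], "delta_pos": [[0,-0.001,0.004],[0,-0.001,0.004],[0,-0.001,0.004],[0,-0.001,0.004],[0,-0.001,0.004],[0,-0.0005,0.003],[0,-0.0005,0.003],[0,0,0.002]], "gripper": [0,0,0,0,0,0,0,0]}}

```text
time: 2.73
tool_pos: [0.5296, -0.0331, 0.1356]
tcp_rot: [-2.113, -2.324, 0.001]
wrist_force: [-1.3, -0.4, 1.5]
width: -0.0
grip_force: 0.7
```

>>> {"fn": "jog_arm", "kwargs": {"turn": [[0,0,0],[0,0,0],[0,0,0],[0,0,0]], "delta_pos": [[0,0,0.002],[0,0,0.0015],[0,0,0.001],[0,0,0]], "gripper": [0,0,0,0]}}

```text
time: 3.07
tool_pos: [0.53, -0.0331, 0.1315]
tcp_rot: [-2.113, -2.324, 0.0]
wrist_force: [0.2, -0.8, -0.4]
width: 0.006
grip_force: 0.0
```

>>> {"fn": "jog_arm", "kwargs": {"turn": [[0,0,0],[0,0,0],[0,0,0]], "delta_pos": [[0,0,0.0015],[0,0,0.001],[0,0,0]], "gripper": [0,0,0]}}

```text
time: 3.32
tool_pos: [0.5302, -0.0332, 0.1292]
tcp_rot: [2.113, 2.324, 0.0]
wrist_force: [-0.6, -0.2, 0.7]
width: -0.002
grip_force: 0.2
```

>>> {"fn": "jog_arm", "kwargs": {"turn": [[0,0,0],[0,0,0],[0,0,0],[0,0,0],[0,0,0]], "delta_pos": [[0,0,-0.01],[0,0,-0.03],[0,0,-0.04],[0,0,-0.03],[0,0,0]], "gripper": [0,0,0,0,0]}}

```text
time: 3.73
tool_pos: [0.5347, -0.0336, 0.2483]
tcp_rot: [2.106, 2.316, 0.013]
wrist_force: [1.0, 0.3, 0.6]
width: -0.002
grip_force: 0.0
```

Run:
```python
from workcell import read_state, vision
import cv2,numpy as np,json
s=read_state(); json.dump({k:np.array(s[k]).tolist() for k in("tool_pos","tcp_rot","wrist_force")},open("s1.json","w"));print(s["tool_pos"],s["wrist_force"])
ims={n:vision.read_camera(n)[:,:,::-1] for n in("wrist","scene","side")}
for n in ims: cv2.imwrite(f"pics/{n}1.png",ims[n])
```

```text
[ 0.53473082 -0.0336031   0.24828104] [0.98680427 0.28025449 0.55889005]
```

View pics/wrist1.png

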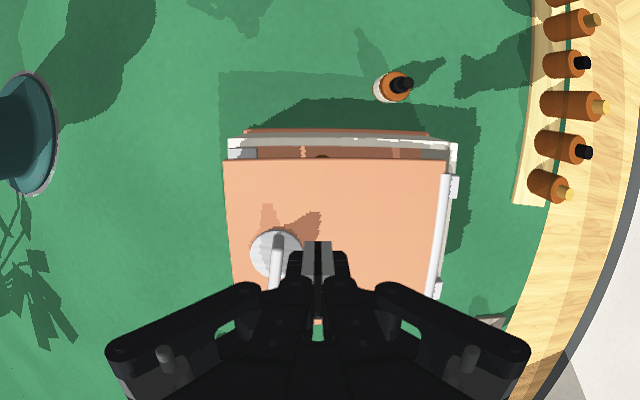

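The wrist view shows the hatch nearly level. The knob is at about (275,255) px and partly hidden by the fingers, so I'll shift +y and look again.

>>> {"fn": "jog_arm", "kwargs": {"turn": [[0,0,0],[0,0,0],[0,0,0],[0,0,0],[0,0,0],[0,0,0]], "delta_pos": [[0.03,-0.008,0],[0.03,-0.008,0],[0.03,-0.008,0],[0,0,0],[0,0,0],[0,0,0]], "gripper": [0.0854,0.0854,0.0854,0.0854,0.0854,0.0854]}}

```text
time: 4.38
tool_pos: [0.4969, 0.054, 0.238]
tcp_rot: [-2.112, -2.325, 0.003]
wrist_force: [-0.4, -0.5, -0.4]
width: 0.851
grip_force: 0.0
```

Run:
```python
from workcell import read_state, vision
import cv2,numpy as np,json
s=read_state(); json.dump({k:np.array(s[k]).tolist() for k in("tool_pos","tcp_rot","wrist_force")},open("s2.json","w"));print(s["tool_pos"],s["tcp_rot"])
w=vision.read_camera("wrist")[:,:,::-1]; cv2.imwrite("pics/wrist2.png",w)
a=vision.read_camera("side")[:,:,::-1]; cv2.imwrite("pics/side2.png",a)
m=np.hstack([cv2.resize(c,(400,400),interpolation=cv2.INTER_CUBIC) for c in(w[100:300,190:390],a[160:290,285:415])])
cv2.imwrite("pics/crop2.png",m)
```

```text
[0.49691698 0.05399812 0.23797879] [-2.11166202 -2.32453134  0.00307372]
```

View pics/crop2.png

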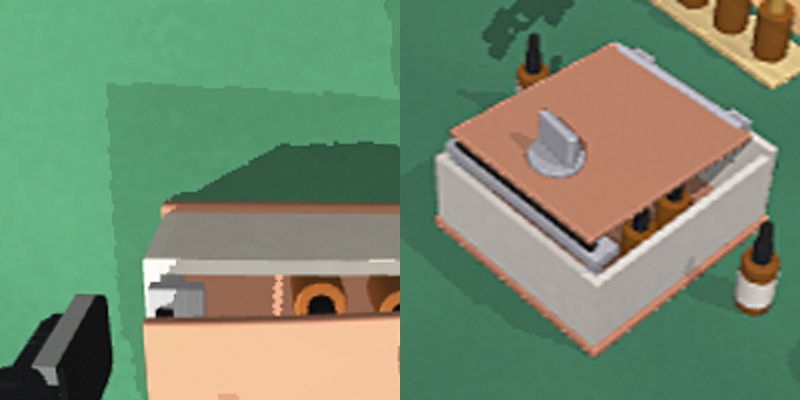

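The side view shows the hatch nearly shut, with the wing at crop (560,135). My wrist crop missed the knob because it sits lower in the frame.

Run:
```python
import cv2
w=cv2.imread("pics/wrist2.png")[200:400,180:430]
cv2.imwrite("pics/crop3.png",cv2.resize(w,(750,600),interpolation=cv2.INTER_CUBIC))
```

```text
(no output)
```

View pics/crop3.png

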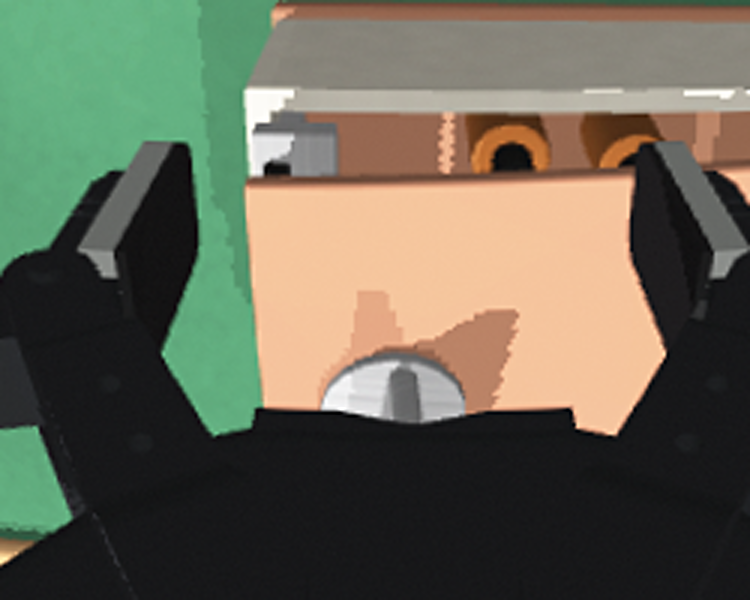

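The picture's up direction is +y, so I need to go to −y. The knob's edge is now at the bottom of the frame.

>>> {"fn": "jog_arm", "kwargs": {"turn": [[0,0,0],[0,0,0],[0,0,0],[0,0,0],[0,0,0],[0,0,0],[0,0,0],[0,0,0]], "delta_pos": [[-0.03,-0.001,0],[-0.03,-0.002,0],[-0.03,-0.001,0],[-0.03,-0.002,0],[-0.03,-0.001,0],[-0.03,-0.001,0],[0,0,0],[0,0,0]], "gripper": [0.0854,0.0854,0.0854,0.0854,0.0854,0.0854,0.0854,0.0854]}}

```text
time: 5.15
tool_pos: [0.5065, -0.1281, 0.2389]
tcp_rot: [-2.118, -2.319, 0.001]
wrist_force: [1.2, 0.5, -0.2]
width: 0.999
grip_force: 0.0
```

Run:
```python
from workcell import read_state, vision
import cv2,numpy as np,json
s=read_state(); json.dump({k:np.array(s[k]).tolist() for k in("tool_pos","tcp_rot","wrist_force")},open("s3.json","w"));print(s["tool_pos"],s["tcp_rot"])
w=vision.read_camera("wrist")[:,:,::-1]; cv2.imwrite("pics/wrist3.png",w)
cv2.imwrite("pics/crop4.png",cv2.resize(w[100:300,190:440],(750,600),interpolation=cv2.INTER_CUBIC))
```

```text
[ 0.50651074 -0.12813714  0.23887329] [-2.11841420e+00 -2.31887965e+00  5.99846915e-04]
```

View pics/crop4.png

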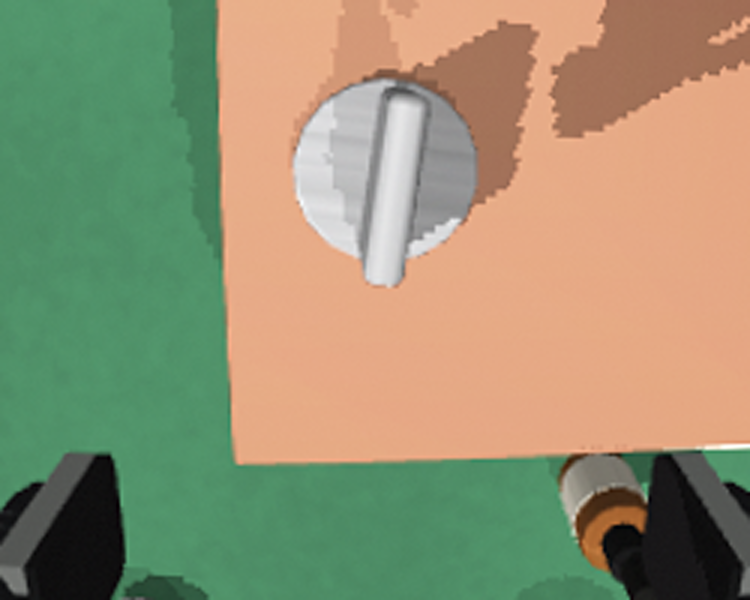

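The knob is in full view: flange centre (386,168) and wing top from (406,97) to (385,275) in crop px. The wing is turned slightly clockwise. I'll cast rays onto the known heights.

Run:
```python
from workcell import vision
import numpy as np,json
from scipy.spatial.transform import Rotation as Ro
s=json.load(open("s3.json")); c=vision.calibration("wrist"); f=200/np.tan(np.radians(c["vfov"]/2)); M=np.array(c["mount"])
R=Ro.from_rotvec(s["tcp_rot"]).as_matrix(); p=np.array(s["tool_pos"])
def w(u,v,z):
    x,y=u/3+190-c["cx"],v/3+100-c["cy"]; r=np.hypot(x,y); a=r/f
    d=R@M[:3,:3]@np.array([np.sin(a)*x/r,np.sin(a)*y/r,np.cos(a)]); o=p+R@M[:3,3]
    return o+d*(z-o[2])/d[2]
fl=w(386,168,.1364); a=w(406,90,.1704); b=w(384,284,.1704)
print("flange",fl,"left/right",w(295,168,.1364),w(477,168,.1364)); print("wing ends",a,b,"mid",(a+b)/2,"len",np.linalg.norm(a-b),"dir yaw",np.arctan2(-(a-b)[0],(a-b)[1]))
c1,c2=w(237,463,.133),w(218,0,.133); print("front edge",c1,c2,"yaw",np.arctan2(-(c2-c1)[0],(c2-c1)[1]))
print("tool axes x,y",R[:,0],R[:,1],"tool yaw",np.arctan2(-R[0,0],R[1,0]))
```

```text
flange [ 0.5041733  -0.09028772  0.1364    ] left/right [ 0.48012415 -0.0923344   0.1364    ] [ 0.52821924 -0.08800628  0.1364    ]
wing ends [ 0.50649629 -0.06745214  0.1704    ] [ 0.50562237 -0.11292498  0.1704    ] mid [ 0.50605933 -0.09018856  0.1704    ] len 0.045481238315289746 dir yaw -0.019216140493933786
front edge [ 0.46791149 -0.18169548  0.133     ] [ 0.45582132 -0.04905258  0.133     ] yaw 0.09089707052844483
tool axes x,y [-9.01706602e-02  9.95926284e-01  2.97350985e-04] [ 9.95925997e-01  9.01708698e-02 -7.89004367e-04] tool yaw 0.09029330594128453
```

The checks agree: the flange measures 48 mm across and the wing 45.5 mm long. The knob axis is at (0.505, -0.090), the chest yaw is 0.092 and the wing starts at about 0.11. Next I'll line up, descend and grip.

>>> {"fn": "jog_arm", "kwargs": {"turn": [[0,0,0],[0,0,0],[0,0,0.109],[0,0,0],[0,0,0],[0,0,0],[0,0,0],[0,0,0],[0,0,0],[0,0,0],[0,0,0]], "delta_pos": [[0.019,0.001,0],[0.019,0.001,0],[0,0,0],[0,0,0],[0,0,0.02],[0,0,0.02],[0,0,0.02],[0,0,0.015],[0,0,0.01],[0,0,0.007],[0,0,0]], "gripper": [0.05,0.05,0.05,0.05,0.05,0.05,0.05,0.05,0.05,0.05,0.05], "grip_force": 50}}

```text
time: 6.12
tool_pos: [0.5041, -0.0874, 0.1458]
tcp_rot: [-2.234, -2.206, 0.002]
wrist_force: [-0.6, -0.0, -0.1]
width: 0.587
grip_force: 0.0
```

>>> {"fn": "jog_arm", "kwargs": {"turn": [[0,0,0],[0,0,0],[0,0,0],[0,0,0],[0,0,0],[0,0,0],[0,0,0],[0,0,0],[0,0,0]], "delta_pos": [[-0.003,0.001,0.003],[0,0,0.002],[0,0,0],[0,0,0],[0,0,0],[0,0,0],[0,0,0],[0,0,0],[0,0,0]], "gripper": [0.05,0.05,0.03,0.02,0.012,0.006,0.006,0.006,0.006]}}

```text
time: 6.87
tool_pos: [0.5047, -0.091, 0.1414]
tcp_rot: [-2.235, -2.205, 0.004]
wrist_force: [-2.4, -3.0, -3.7]
width: 0.114
grip_force: 48.1
```

>>> {"fn": "jog_arm", "kwargs": {"turn": [[0,0,0],[0,0,0],[0,0,0]], "delta_pos": [[0,0,0.001],[0,0,0.001],[0,0,0]], "gripper": [0.006,0.006,0.006]}}

```text
time: 7.12
tool_pos: [0.5044, -0.091, 0.1394]
tcp_rot: [-2.235, -2.204, 0.005]
wrist_force: [-5.2, -2.5, -2.9]
width: 0.108
grip_force: 48.1
```

>>> {"fn": "jog_arm", "kwargs": {"turn": [[0,0,0],[0,0,0],[0,0,0]], "delta_pos": [[0,0,0.001],[0,0,0.001],[0,0,0]], "gripper": [0.006,0.006,0.006]}}

```text
time: 7.37
tool_pos: [0.504, -0.0908, 0.1374]
tcp_rot: [-2.235, -2.204, 0.005]
wrist_force: [-6.1, -3.0, -2.2]
width: 0.109
grip_force: 48.4
```

```bash
python3 -c "
from workcell import read_state
s=read_state();print(s['wrist_force'],s['torque'],s['tool_pos'],s['tcp_rot'])"
```

```text
[-6.06898806 -3.00276014 -2.19700981] [-0.44371079  1.43557664 -0.08763064] [ 0.50401382 -0.09082284  0.13741735] [-2.23460337 -2.20352294  0.0048931 ]
```

>>> {"fn": "jog_arm", "kwargs": {"turn": [[0.02,0,0],[0.015,0,0],[0,0,0]], "delta_pos": [[-0.0002,-0.0005,0],[-0.0001,-0.0005,0],[0,0,0]], "gripper": [0.006,0.006,0.006]}}

```text
time: 7.62
tool_pos: [0.5039, -0.0908, 0.1376]
tcp_rot: [-2.217, -2.186, 0.042]
wrist_force: [-7.7, -1.5, -0.9]
width: 0.105
grip_force: 49.0
```

```bash
cat > r.py <<'E'
from workcell import read_state
from scipy.spatial.transform import Rotation as R
s=read_state();M=R.from_rotvec(s['tcp_rot']).as_matrix();print(s['wrist_force'].round(2),s['torque'].round(3),s['tool_pos'].round(5),"toolz",M[:,2].round(4),"x",M[:,0].round(4),s['grip_force'],s['time'])
E
python3 r.py
```

```text
[-7.72 -1.5  -0.87] [-0.185  0.852 -0.039] [ 0.50388 -0.09078  0.13764] toolz [-0.039   0.0014 -0.9992] x [1.420e-02 9.999e-01 8.000e-04] 48.984947204589844 7.6167
```

>>> {"fn": "jog_arm", "kwargs": {"turn": [[0,0,0],[0,0,0]], "delta_pos": [[0,-0.001,0],[0,0,0]], "gripper": [0.006,0.006]}}

```text
time: 7.78
tool_pos: [0.5039, -0.0908, 0.138]
tcp_rot: [-2.219, -2.187, 0.038]
wrist_force: [-3.8, -0.9, -4.4]
width: 0.107
grip_force: 48.8
```

```bash
python3 r.py
```

```text
[-3.85 -0.88 -4.38] [-0.09   0.359 -0.05 ] [ 0.50387 -0.0908   0.13795] toolz [-0.0356  0.0011 -0.9994] x [1.430e-02 9.999e-01 6.000e-04] 48.759453892707825 7.7833
```

>>> {"fn": "jog_arm", "kwargs": {"turn": [[-0.006,0,0],[-0.006,0,0],[-0.006,0,0],[0,0,0]], "delta_pos": [[0,-0.0004,0.001],[0,-0.0004,0.001],[0,-0.0004,0.001],[0,0,0]], "gripper": [0.006,0.006,0.006,0.006]}}

```text
time: 8.12
tool_pos: [0.5037, -0.0908, 0.1367]
tcp_rot: [-2.23, -2.198, 0.016]
wrist_force: [-4.1, 0.4, 3.8]
width: 0.105
grip_force: 49.9
```

```bash
python3 r.py
```

```text
[-4.11  0.43  3.78] [ 0.174  0.831 -0.084] [ 0.50367 -0.09084  0.13668] toolz [-1.440e-02  5.000e-04 -9.999e-01] x [1.420e-02 9.999e-01 3.000e-04] 49.94627594947815 8.1167
```

>>> {"fn": "jog_arm", "kwargs": {"turn": [[0.006,0,0],[0.006,0,0],[0,0,0]], "delta_pos": [[0,-0.0005,0.001],[0,-0.0005,0.001],[0,0,0]], "gripper": [0.006,0.006,0.006]}}

```text
time: 8.37
tool_pos: [0.5035, -0.0909, 0.1356]
tcp_rot: [-2.224, -2.193, 0.028]
wrist_force: [-6.2, 0.5, 8.8]
width: 0.1
grip_force: 50.9
```

```bash
python3 r.py
```

```text
[-6.25  0.51  8.84] [ 0.311  0.675 -0.083] [ 0.50348 -0.09087  0.13561] toolz [-2.560e-02  6.000e-04 -9.997e-01] x [1.420e-02 9.999e-01 2.000e-04] 50.939369201660156 8.3667
```

>>> {"fn": "jog_arm", "kwargs": {"turn": [[0,0,0],[0,0,0],[0,0,0]], "delta_pos": [[0,-0.0008,0.001],[0,-0.0007,0.001],[0,0,0]], "gripper": [0.006,0.006,0.006]}}

```text
time: 8.62
tool_pos: [0.5033, -0.0909, 0.1346]
tcp_rot: [-2.226, -2.194, 0.024]
wrist_force: [-3.4, 1.5, 9.6]
width: 0.108
grip_force: 51.2
```

```bash
python3 r.py
```

```text
[-3.41  1.53  9.57] [ 0.34   0.309 -0.07 ] [ 0.50334 -0.09093  0.13461] toolz [-2.200e-02  3.000e-04 -9.998e-01] x [0.0144 0.9999 0.    ] 51.18307828903198 8.6167
```

>>> {"fn": "jog_arm", "kwargs": {"turn": [[-0.003,0,0],[-0.003,0,0],[0,0,0]], "delta_pos": [[0,-0.0004,0.001],[0,-0.0004,0.001],[0,0,0]], "gripper": [0.006,0.006,0.006]}}

```text
time: 8.87
tool_pos: [0.5032, -0.0909, 0.1333]
tcp_rot: [-2.23, -2.198, 0.016]
wrist_force: [-3.2, 1.7, 11.3]
width: 0.106
grip_force: 51.5
```

```bash
python3 r.py
```

```text
[-3.19  1.67 11.34] [ 0.407  0.283 -0.05 ] [ 0.50319 -0.09093  0.13334] toolz [-1.430e-02  1.000e-04 -9.999e-01] x [ 1.440e-02  9.999e-01 -1.000e-04] 51.54704511165619 8.8667
```

>>> {"fn": "jog_arm", "kwargs": {"turn": [[-0.003,0,0],[-0.003,0,0],[0,0,0]], "delta_pos": [[0,-0.0004,0.001],[0,-0.0003,0.0008],[0,0,0]], "gripper": [0.006,0.006,0.006]}}

```text
time: 9.12
tool_pos: [0.5031, -0.0909, 0.1322]
tcp_rot: [-2.234, -2.202, 0.008]
wrist_force: [-3.1, 2.0, 15.0]
width: 0.108
grip_force: 51.9
```

```bash
python3 r.py
```

```text
[-3.13  2.02 15.02] [ 0.549  0.235 -0.049] [ 0.50305 -0.09094  0.13221] toolz [-0.007 -0.    -1.   ] x [ 1.450e-02  9.999e-01 -1.000e-04] 51.93054735660553 9.1167
```

>>> {"fn": "jog_arm", "kwargs": {"turn": [[0,0,0.05],[0,0,0.05],[0,0,0.05],[0,0,0.05],[0,0,0]], "delta_pos": [[0,-0.0003,0],[0,0,0],[0,0,0],[0,0,0],[0,0,0]], "gripper": [0.006,0.006,0.006,0.006,0.006]}}

```text
time: 9.53
tool_pos: [0.5032, -0.091, 0.1322]
tcp_rot: [-2.445, -1.966, 0.008]
wrist_force: [-2.0, 2.1, 14.1]
width: 0.108
grip_force: 51.6
```

```bash
python3 r.py
```

```text
[-1.99  2.15 14.12] [ 0.538  0.043 -0.008] [ 0.50317 -0.09101  0.13224] toolz [-6.4e-03 -2.0e-04 -1.0e+00] x [ 0.2148  0.9767 -0.0016] 51.648786664009094 9.5333
```

>>> {"fn": "jog_arm", "kwargs": {"turn": [[0,0,0.04],[0,0,0.04],[0,0,0.04]], "delta_pos": [[0,0,0.0002],[0,0,0],[0,0,0]], "gripper": [0.006,0.006,0.006]}}

```text
time: 9.78
tool_pos: [0.5032, -0.091, 0.1322]
tcp_rot: [-2.559, -1.817, 0.008]
wrist_force: [-2.3, 1.8, 13.8]
width: 0.109
grip_force: 51.8
```

```bash
python3 r.py
```

```text
[-2.26  1.85 13.78] [0.528 0.088 0.084] [ 0.50325 -0.091    0.13223] toolz [-6.2e-03 -3.0e-04 -1.0e+00] x [ 0.3298  0.9441 -0.0023] 51.78274691104889 9.7833
```

>>> {"fn": "jog_arm", "kwargs": {"turn": [[0,0,0.04],[0,0,0.04],[0,0,0.04]], "delta_pos": [[0,0,0.0003],[0,0,0],[0,0,0]], "gripper": [0.006,0.006,0.006]}}

```text
time: 10.03
tool_pos: [0.5033, -0.0911, 0.1322]
tcp_rot: [-2.664, -1.66, 0.008]
wrist_force: [-3.5, 2.7, 15.9]
width: 0.104
grip_force: 52.0
```

```bash
python3 r.py
```

```text
[-3.51  2.74 15.93] [0.48  0.213 0.05 ] [ 0.50331 -0.09108  0.13217] toolz [-6.1e-03 -4.0e-04 -1.0e+00] x [ 0.4404  0.8978 -0.0031] 51.97231113910675 10.0333
```

The tongue has passed: the wing is at about 0.56 with only friction torque.

>>> {"fn": "jog_arm", "kwargs": {"turn": [[0,0,0.05],[0,0,0.05],[0,0,0.05],[0,0,0.05],[0,0,0.05],[0,0,0.05],[0,0,0]], "delta_pos": [[0,0,0],[0,0,0],[0,0,0],[0,0,0],[0,0,0],[0,0,0],[0,0,0]], "gripper": [0.006,0.006,0.006,0.006,0.006,0.006,0.006]}}

```text
time: 10.62
tool_pos: [0.5035, -0.0912, 0.1322]
tcp_rot: [-2.883, -1.244, 0.009]
wrist_force: [-2.6, 2.0, 14.8]
width: 0.109
grip_force: 51.9
```

```bash
python3 r.py
```

```text
[-2.55  1.95 14.83] [ 0.333  0.115 -0.032] [ 0.50345 -0.09121  0.13217] toolz [-5.7e-03 -7.0e-04 -1.0e+00] x [ 0.6863  0.7273 -0.0044] 51.91615283489227 10.6167
```

>>> {"fn": "jog_arm", "kwargs": {"turn": [[0,0,0.05],[0,0,0.05],[0,0,0.05],[0,0,0.05],[0,0,0.05],[0,0,0.05],[0,0,0.05],[0,0,0.05],[0,0,0.05],[0,0,0.05],[0,0,0]], "delta_pos": [[0,0,0],[0,0,0],[0,0,0],[0,0,0],[0,0,0],[0,0,0],[0,0,0],[0,0,0],[0,0,0],[0,0,0],[0,0,0]], "gripper": [0.006,0.006,0.006,0.006,0.006,0.006,0.006,0.006,0.006,0.006,0.006]}}

```text
time: 11.53
tool_pos: [0.5036, -0.0915, 0.1322]
tcp_rot: [3.102, 0.492, -0.009]
wrist_force: [-3.5, 0.9, 15.2]
width: 0.111
grip_force: 51.8
```

```bash
python3 r.py
```

```text
[-3.47  0.86 15.25] [ 0.129  0.11  -0.038] [ 0.50357 -0.09152  0.13219] toolz [-0.0054 -0.0014 -1.    ] x [ 0.9509  0.3095 -0.0056] 51.84858977794647 11.5333
```

>>> {"fn": "jog_arm", "kwargs": {"turn": [[0,0,0.045],[0,0,0.045],[0,0,0.04],[0,0,0.04],[0,0,0.03],[0,0,0]], "delta_pos": [[0,0,0],[0,0,0],[0,0,0],[0,0,0],[0,0,0],[0,0,0]], "gripper": [0.006,0.006,0.006,0.006,0.006,0.006]}}

```text
time: 12.03
tool_pos: [0.5036, -0.0916, 0.1322]
tcp_rot: [3.135, 0.181, -0.009]
wrist_force: [-2.3, 0.5, 14.6]
width: 0.107
grip_force: 51.8
```

```bash
python3 r.py
```

```text
[-2.33  0.53 14.61] [ 0.02   0.077 -0.001] [ 0.50357 -0.09164  0.13218] toolz [-0.0055 -0.0016 -1.    ] x [ 0.9933  0.1153 -0.0056] 51.838005781173706 12.0333
```

>>> {"fn": "jog_arm", "kwargs": {"turn": [[0,0,0.02],[0,0,0.02],[0,0,0]], "delta_pos": [[0,0,0],[0,0,0],[0,0,0]], "gripper": [0.006,0.006,0.006]}}

```text
time: 12.28
tool_pos: [0.5036, -0.0917, 0.1322]
tcp_rot: [3.138, 0.12, -0.009]
wrist_force: [-2.8, 0.7, 15.6]
width: 0.112
grip_force: 51.9
```

```bash
python3 r.py
```

```text
[-2.76  0.7  15.59] [0.07  0.135 0.257] [ 0.50356 -0.09165  0.13219] toolz [-0.0055 -0.0017 -1.    ] x [ 0.997   0.0767 -0.0056] 51.856457591056824 12.2833
```

The knob is hard against its stop (torque 0.26 N m at 1.58). I'll ease off the press before opening.

>>> {"fn": "jog_arm", "kwargs": {"turn": [[0,0,-0.01],[0,0,0],[0,0,0],[0,0,0]], "delta_pos": [[0,0,-0.001],[0,0,-0.001],[0,0,-0.001],[0,0,0]], "gripper": [0.006,0.006,0.006,0.006]}}

```text
time: 12.62
tool_pos: [0.5036, -0.0916, 0.1339]
tcp_rot: [3.137, 0.137, -0.008]
wrist_force: [2.2, -0.5, 7.6]
width: 0.108
grip_force: 50.6
```

```bash
python3 r.py
```

```text
[ 2.21 -0.52  7.57] [-0.11  -0.53   0.029] [ 0.50364 -0.09163  0.13388] toolz [-0.0053 -0.0016 -1.    ] x [ 0.9962  0.0869 -0.0054] 50.649370551109314 12.6167
```

>>> {"fn": "jog_arm", "kwargs": {"turn": [[0,0,0],[0,0,0],[0,0,0]], "delta_pos": [[0,0,-0.001],[0,0,-0.001],[0,0,0]], "gripper": [0.006,0.006,0.006]}}

```text
time: 12.87
tool_pos: [0.5035, -0.0916, 0.1341]
tcp_rot: [3.137, 0.136, -0.009]
wrist_force: [7.7, -1.4, -2.4]
width: 0.107
grip_force: 49.4
```

```bash
python3 r.py
```

```text
[ 7.72 -1.39 -2.43] [-0.313 -1.553  0.039] [ 0.50352 -0.09163  0.13408] toolz [-0.0055 -0.0016 -1.    ] x [ 0.9962  0.0868 -0.0056] 49.39402878284454 12.8667
```

The hatch is held by the tongue: it stays at z 0.134 even when pulled gently upward. Next I'll release and lift.

>>> {"fn": "jog_arm", "kwargs": {"turn": [[0,0,0],[0,0,0],[0,0,0],[0,0,0],[0,0,0],[0,0,0],[0,0,0],[0,0,0],[0,0,0]], "delta_pos": [[0,0,0],[0,0,0],[0,0,0],[0,0,0],[0,0,-0.01],[0,0,-0.02],[0,0,-0.03],[0,0,-0.04],[0,0,0]], "gripper": [0.03,0.04,0.04,0.04,0.04,0.04,0.04,0.04,0.04]}}

```text
time: 13.62
tool_pos: [0.5047, -0.092, 0.2413]
tcp_rot: [3.136, 0.136, -0.006]
wrist_force: [1.9, 1.2, 1.6]
width: 0.472
grip_force: 0.0
```

>>> {"fn": "jog_arm", "kwargs": {"turn": [[0,0,0],[0,0,0],[0,0,0],[0,0,0]], "delta_pos": [[-0.03,0,-0.02],[-0.03,0,0],[0,0,0],[0,0,0]], "gripper": [0.04,0.04,0.04,0.04]}}

```text
time: 13.95
tool_pos: [0.4401, -0.0963, 0.2541]
tcp_rot: [-3.138, -0.135, 0.024]
wrist_force: [-0.0, 0.1, -0.2]
width: 0.469
grip_force: 0.0
```

```bash
python3 r.py
python3 - <<'E'
from workcell import vision
import cv2,numpy as np
w=vision.read_camera("wrist")[:,:,::-1]; a=vision.read_camera("side")[:,:,::-1]
m=np.hstack([cv2.resize(w[60:310,150:400],(400,400)),cv2.resize(a[160:290,285:415],(400,400),interpolation=cv2.INTER_CUBIC)])
cv2.imwrite("pics/end.png",m)
E
```

```text
[-0.04  0.09 -0.18] [0.023 0.005 0.072] [ 0.4401  -0.09627  0.25408] toolz [-1.500e-02 -2.000e-04 -9.999e-01] x [ 0.9962  0.0859 -0.0149] 0.0 13.95
```

View pics/end.png

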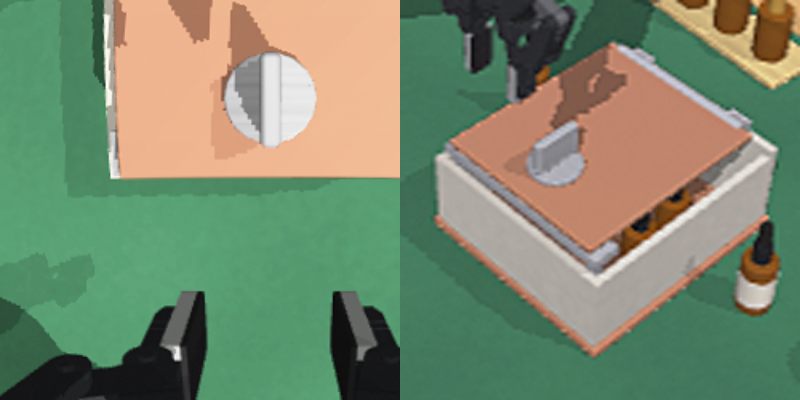

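The wing stands square to the hatch's front edge, the hatch is flat and shut, and the nearby bottle is still in place.

```bash
python3 -c "
from workcell import ticket
print(ticket.finish_job())"
```

```text
the job is handed in; nothing more can be done
None
```

The hatch is shut and latched: I pressed it in at about 15 N (peak reading 15.9 N), turned the wing to its stop, and it held when I released the knob; the job is handed in at about 14 s, with no verdict returned.

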